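# Unlock the swivel of the card terminal

### The arm

A 6-joint arm with a two-finger parallel gripper is mounted at the origin on the work surface. World frame = base frame: x ahead of the robot, y to its left, z up, the work surface at z = 0. Lengths are in mm, angles in degrees, forces in N, time in s.
With the tool pointing down it reaches from about 300 to 850 mm from the base axis. Payload 4.2 kg.
Tool frame: the origin (TCP) lies on the centre line of the jaws, within the pads' length; the fingertips stand 8 mm ahead of it and the grasp point (between the pads) lies 11 mm behind it; z points along the fingers, y is the line along which they close (so a half turn about z gives the same grasp; the last joint's range is limited). The gripper opens to 91 mm and grips with 3 to 60 N. Pads are 32 mm wide; open, the fingers measure 118 mm over their backs; the gripper's body (76 mm by 178 mm) begins 60 mm behind the grasp point.
Start: joints at [65.203, 18.312, 89.639, -0, 72.044, -1.146], TCP at [230.68, 526.716, 221.976] pointing down, gripper open.
Joint ranges: [-177.97, 177.97], [-48.28, 115.42], [12.27, 149.76], [-77.06, 257.06], [2.81, 150.46], [-146.56, 146.56]. Speed limits (degrees/s): [147.25, 147.25, 180, 180, 180, 180].

### API

Orientations are given as [roll, pitch, yaw] about the fixed x, y, z axes, in that order (R = Rz(yaw) Ry(pitch) Rx(roll)).
In Python, from workcell import telemetry, eyes, ticket gives the robot as it stands. The module is installed in compiled form; this text tells all that it offers.
- The arm moves only by the shell command python3 -m crank 'ROWS' [OPENING] [FORCE]. ROWS is JSON, a list of rows, each an object of numbers: "dx", "dy", "dz": the shift along the world's x, y, z normalised to -1 to 1, where 1 is 80 cm; "yaw": the turn about the world's z normalised to -1 to 1, where 1 is 5 degrees. A call has 1 to 10 rows; each row shifts and turns the commanded pose from where the row before left it; what a row does not reach is not made up. A row lasts 1/8 s, in which the tool goes at most 62.5 mm and 10.7 degrees, less where a joint would pass 70% of its speed; a pose out of reach is approached as far as the arm can. A call with a number of a shift or a turn outside -1 to 1 is refused whole. A call with a gripper value outside its range is refused whole. OPENING is the opening, from 0 (shut) to 1 (fully open), set as the call begins (- or left out, the last holds). The fingers move at their own pace and stop on an object; FORCE is the grip in N (left out, the last holds). Time passes only in rows, so rows that do not move let the fingers close. It gives the time, the measured TCP pose, the force, the opening and the grip force at its end, in the units of the state.
- telemetry.state(): the state, without advancing time (a new reading comes with each control period).
- eyes.grab_frame(name): name is "scene" or "top" or "wrist"; returns the picture (384x512x3 uint8, red, green, blue); there is no depth.
- eyes.calibration(name): a dict with "camera_matrix" (3x3 intrinsics, pixels), "world_from_camera" (4x4, takes a point from camera to world coordinates). Camera axes: x right, y down, z forward; pixel columns grow to the right and rows downward; lengths in mm; the calibration is good to about 2 mm. The wrist camera is an equidistant fisheye: a pixel r from the principal point sees the ray r / f radians off the axis. A picture is of the moment at which its call begins: read the wrist's pose just before it. calibration takes no time and is no camera call; for the wrist camera it gives the pose at the moment of the call.
- ticket.job_done(): hands the job in; it is judged then, once.
The state is a dict: "time_s": time; "qpos": joint angles; "qvel": joint speeds; "effort": joint torques, N m; "ee_pos": TCP position; "ee_rot": TCP orientation; "force": force on the tool from outside, world axes, zero at the start; "torque": the same for the moment, N m; "gripper_width": finger opening in mm; "gripper_force": force on a finger pad.
Only numpy, scipy, OpenCV 4.12 (cv2) and the standard library are available. Lean on these libraries where they do the work, as an engineer would, in place of code of your own. Each camera call takes 0.05 s, during which the arm holds its last target. There are 200 camera calls.

### The job

I want to turn the card terminal round to the customer, but its swivel is locked by a sprung pin under the grey cover of the stand. Slide the cover fully open by its yellow tab, then take the red knob, pull the pin up as far as it goes and keep holding it there: finish while the gripper still holds the pin up. Leave the other things on the desk where they stand.

Things in the scene. Friction and masses are not known exactly. Their poses are not given: they have to be found in the camera images.
- stand: White swivel stand fixed to the desk, 150 mm along its x and 340 mm along its y (y = -75 to +265 mm), z up. Origin on the desk surface, under the pin's axis. Walls and rails rise to 66 mm. A roof 72 mm high from y = 100 to 265 mm covers the slot in which the opened cover parks.
- seat_hole (a point): Mouth of the pin's seat hole in the compartment's floor, 12 mm above the desk, straight above the stand's origin; the hole is 9 mm deep. The open-topped compartment is 130 mm along the stand's x and 110 mm along its y, centred here. A low guide bridge (16 x 44 mm, top 19 mm above the desk) surrounds the pin.
- terminal (a point): Black card terminal, 170 mm along the stand's x, 78 mm along its y, 44 mm tall, fixed on a round plate of radius 75 mm; this point under its centre, at y = 185 mm in the stand's frame and 84 mm above the desk. Does not move.
- cover (a joint): Flat grey cover over the compartment, 136 x 130 x 4 mm, top face 62 mm high; it slides level along the stand's +y. Value in m: 0 shut, 0.12 fully open at its stop. It may start a little open. Light friction of about 2 N; it stays where it is left.
- cover_tab (a point): Middle of the upright part of the yellow tab on top of the cover, 76 mm above the desk. The tab is 14 mm wide along the stand's x, 26 mm long along its y, and rises 26 mm above the cover (from 62 to 88 mm above the desk). It moves with the cover: from y = -50 mm (shut) to y = +70 mm (open) in the stand's frame, at x = 0.
- lock_pin (a joint): Sprung locking pin, sliding straight up. Value in m: 0 seated in its hole, 0.016 pulled up fully to its stop. The spring pulls it down: about 6 N at the start of the lift, rising to about 12 N at the stop; it springs back when let go.
- pin_knob (a point): Red round knob on the pin, upright cylinder 24 mm across and 25 mm tall; this point on its axis, 12 mm above its underside. With the pin seated the point is 40 mm above the desk and the knob (top at 53 mm) lies hidden under the shut cover. Axes as the stand's. Can be gripped along any direction once the cover is open; along the stand's x the fingers have the most room.
- mug: Loose on the desk, not part of the job: blue ceramic mug, 76 mm across, 92 mm tall; origin under its centre
- figurine: Loose on the desk, not part of the job: golden figurine, 64 mm across, 103 mm tall; origin under its centre
- pen_pot: Loose on the desk, not part of the job: white pot with pens, 72 mm across, 141 mm tall with its pens; origin under its centre
- stapler: Loose on the desk, not part of the job: red and black stapler, 45 x 140 x 42 mm, long along its y; origin under its centre
- mouse: Loose on the desk, not part of the job: black computer mouse, 100 x 58 x 32 mm; origin under its centre
- tape_roll: Loose on the desk, not part of the job: yellow tape roll lying flat, 90 mm across, 24 mm high; origin under its centre

How it is judged (in metres and radians):
On the way, in this order (a step that is already met when the one before it is completed fails the run):
1. the cover is fully open while the pin is still seated (value of joint cover above 0.11 m and value of joint lock_pin below 0.003 m), for 0.2 s.
2. the fingers hold the pin fully up (value of joint cover above 0.11 m and value of joint lock_pin above 0.0135 m and contact force between the fingers and lock_pin above 3 N), for 0.3 s.
At the end, for the whole second after the job is handed in: The cover is open to within 10 mm of its stop, and the pin is held still by the gripper's fingers, pulled up to within 2.5 mm of its stop (more than 13.5 of 16 mm, clear of its 9 mm deep hole), through the last second (all of step 2 and velocity of joint lock_pin between -0.01 and 0.01 m/s); the arm keeps its last pose, push and grip.
It fails at once if the mug, figurine or pen pot moved more than 30 mm or tipped ((distance of mug from where it was at the start of the episode above 0.03 m or angle between mug's own z axis and vertical above 0.5 rad) or (distance of figurine from where it was at the start of the episode above 0.03 m or angle between figurine's own z axis and vertical above 0.5 rad) or (distance of pen_pot from where it was at the start of the episode above 0.03 m or angle between pen_pot's own z axis and vertical above 0.5 rad)).
It fails at once if the stapler, mouse or tape roll moved more than 30 mm or tipped ((distance of stapler from where it was at the start of the episode above 0.03 m or angle between stapler's own z axis and vertical above 0.5 rad) or (distance of mouse from where it was at the start of the episode above 0.03 m or angle between mouse's own z axis and vertical above 0.5 rad) or (distance of tape_roll from where it was at the start of the episode above 0.03 m or angle between tape_roll's own z axis and vertical above 0.5 rad)).
It also fails if it takes over 38 s, if anything falls off the work surface, if the arm or the gripper's body presses on something with over 40 N, if the wrist force passes 120 N, or if a joint passes its speed limit or range.

## Working session

There is one attempt and no reset: what is moved stays moved. The work goes in short steps, Python scripts to look and compute and a shell command to move; the robot and the scene stay as the last step left them, time stands still between calls to the robot, and variables do not carry over. Pictures are saved under pics/ and viewed, at most 10 in all, crops included, and the job is handed in when it is done.

```bash
mkdir -p pics; python3 - <<'E'
from workcell import telemetry, eyes
import cv2,numpy as np,json
s=telemetry.state();print({k:s[k] for k in('time_s','ee_pos','ee_rot','gripper_width')})
ims=[]
for n in('scene','top'):
    im=eyes.grab_frame(n);cv2.imwrite(f'pics/{n}0.png',im[:,:,::-1])
    c=eyes.calibration(n);print(n,np.round(c['camera_matrix'],1).tolist(),np.round(c['world_from_camera'],3).tolist())
E
```

```text
{'time_s': 0.0, 'ee_pos': array([230.45255339, 526.27255529, 221.09846465]), 'ee_rot': array([-1.79896868e+02, -2.26584886e-03,  1.56349854e+02]), 'gripper_width': 91.33908456974233}
scene [[379.0, 0.0, 255.4], [0.0, 379.0, 193.8], [0.0, 0.0, 1.0]] [[-0.301, 0.668, -0.68, 1104.169], [0.954, 0.214, -0.211, 161.908], [0.005, -0.712, -0.702, 634.738], [0.0, 0.0, 0.0, 1.0]]
top [[359.7, 0.0, 254.1], [0.0, 359.7, 195.5], [0.0, 0.0, 1.0]] [[-0.161, -0.966, 0.204, 440.173], [-0.987, 0.156, -0.038, 29.297], [0.004, -0.208, -0.978, 803.328], [0.0, 0.0, 0.0, 1.0]]
```

View pics/top0.png

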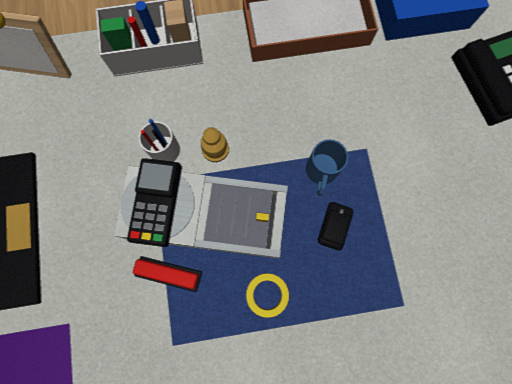

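View pics/scene0.png

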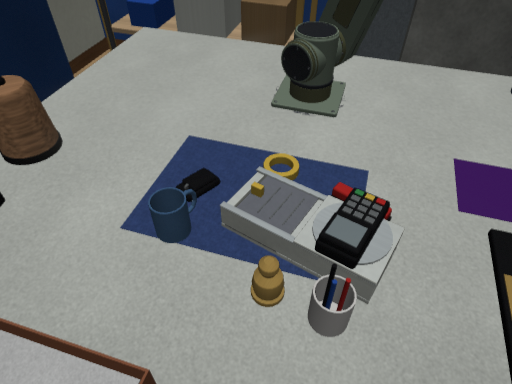

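The top view shows the tab at about (262,217), the compartment spanning x 200–287, and the terminal at (155,200). So stand +y points left in the image. I'll zoom in to measure this precisely.

```bash
cat > h.py <<'E'
import numpy as np,cv2
from workcell import eyes
def ray(n,uv):
    c=eyes.calibration(n);K=np.array(c['camera_matrix']);T=np.array(c['world_from_camera'])
    d=T[:3,:3]@np.linalg.solve(K,[uv[0],uv[1],1]);return T[:3,3],d/np.linalg.norm(d)
def plane(n,uv,z):
    o,d=ray(n,uv);return o+d*(z-o[2])/d[2]
def tri(a,b):
    (o,d),(p,e)=ray(*a),ray(*b)
    s=np.linalg.lstsq(np.c_[d,-e],p-o,rcond=None)[0]
    return (o+d*s[0]+p+e*s[1])/2,np.linalg.norm(o+d*s[0]-p-e*s[1])
E
python3 - <<'E'
from h import *
P={}
for n,box in(('top',(240,200,285,235)),('scene',(240,170,275,205))):
    im=cv2.imread(f'pics/{n}0.png');h=cv2.cvtColor(im,cv2.COLOR_BGR2HSV)
    m=cv2.inRange(h,(18,150,90),(38,255,255));x0,y0,x1,y1=box
    k=np.zeros_like(m);k[y0:y1,x0:x1]=m[y0:y1,x0:x1]
    ys,xs=np.nonzero(k);P[n]=(xs.mean(),ys.mean());print(n,P[n],len(xs),xs.min(),xs.max(),ys.min(),ys.max(),cv2.minAreaRect(np.c_[xs,ys].astype(np.float32)))
print(tri(('top',P['top']),('scene',P['scene'])))
for z in(76,88):print(z,plane('top',P['top'],z),plane('scene',P['scene'],z))
im=cv2.imread('pics/top0.png');cv2.imwrite('pics/top0z.png',cv2.resize(im[145:275,105:300],None,fx=4,fy=4,interpolation=cv2.INTER_CUBIC))
E
```

```text
top (np.float64(262.1190476190476), np.float64(216.33333333333334)) 84 256 268 213 220 ((262.15386962890625, 216.2692413330078), (12.279438018798828, 6.697875499725342), 7.125016689300537)
scene (np.float64(259.21666666666664), np.float64(184.16666666666666)) 60 252 274 170 189 ((264.0000305175781, 179.50001525878906), (9.192387580871582, 26.16295051574707), 45.0)
(array([544.3846435 ,  -5.26292947,  88.09424427]), np.float64(3.98059398155217))
76 [546.59370503  -7.82816439  76.        ] [531.74184772  -6.92947227  76.        ]
88 [544.83789217  -7.21564557  88.        ] [544.03583132  -3.30334898  88.        ]
```

View pics/top0z.png

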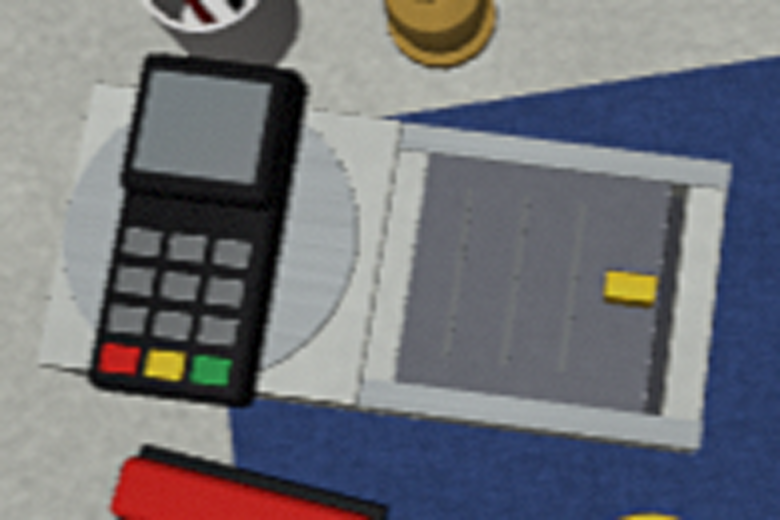

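The zoom shows the end-wall corners at (732,163) and (698,450), the roof's front edge from (402,120) to (360,400), its rear corners at (95,83) and (40,365), and the tab at (631,288). A dark gap means the cover is slightly open. Next I'll fit the stand's pose.

```bash
python3 - <<'E'
from h import *
Z=[((732,163),66,75,-75),((698,450),66,-75,-75),((402,122),72,75,100),((360,403),72,-75,100),((95,83),72,75,265),((40,365),72,-75,265)]
W=[];S=[]
for (u,v),z,x,y in Z:
    w=plane('top',((u+.5)/4-.5+105,(v+.5)/4-.5+145),z);W.append(w[:2]);S.append((x,y));print(w.round(1))
W=np.array(W);S=np.array(S,float)
Wc,Sc=W.mean(0),S.mean(0)
U,_,V=np.linalg.svd((S-Sc).T@(W-Wc));D=np.diag([1,np.linalg.det(V.T@U.T)]);R=V.T@D@U.T;t=Wc-R@Sc
print('ang',np.degrees(np.arctan2(R[1,0],R[0,0])),'t',t);print((S@R.T+t-W).round(1))
for z in(88,):
  p=plane('top',(262.12,216.33),z)[:2];print('tab in stand',R.T@(p-t))
np.savez('stand.npz',R=R,t=t)
for n,p in dict(tab0=(0,-50),knob=(0,0),tabopen=(0,70),ydir=(0,120)).items():print(n,R@p+t)
print('ydir',R[:,1],'xdir',R[:,0])
# objects
for n,uv,z in(('mug',(328,157),92),('fig',(211,134),103),('pot',(156,133),95)):
  p=plane('top',uv,z);print(n,p.round(),(R.T@(p[:2]-t)).round())
E
```

```text
[604.5 -72.3  66. ]
[460.4 -28.5  66. ]
[652.6  95.8  72. ]
[510.6 136.2  72. ]
[699.6 252.9  72. ]
[555.6 293.6  72. ]
ang -16.339281454256867 t [553.35593724  20.18308968]
[[-0.2 -0.6]
 [-0.1 -2.2]
 [ 0.8 -0.8]
 [-1.1  1.1]
 [ 0.3  0.5]
 [ 0.4  1.9]]
tab in stand [ -0.45913322 -28.68960339]
tab0 [539.28970341 -27.79754251]
knob [553.35593724  20.18308968]
tabopen [573.04866459  87.35597476]
ydir [587.11489842 135.33660696]
ydir [0.28132468 0.95961264] xdir [ 0.95961264 -0.28132468]
mug [ 645. -162.   92.] [ 139. -149.]
fig [729.  69. 103.] [155.  97.]
pot [753. 183.  95.] [145. 212.]
```

Fit residuals are within 2 mm. The stand is at (553,20) with yaw −16.3°, and the cover is already about 20 mm open. I'll move over the tab with the jaw axis along stand x, a yaw of −82.7°.

```bash
python3 -m crank '[{"dx":0.023,"dy":-0.039,"yaw":-0.97},{"dx":0.023,"dy":-0.039,"yaw":-0.97},{"dx":0.023,"dy":-0.039,"yaw":-0.97},{"dx":0.023,"dy":-0.039,"yaw":-0.97},{"dx":0.023,"dy":-0.039,"yaw":-0.97},{"dx":0.023,"dy":-0.039,"yaw":-0.97},{"dx":0.023,"dy":-0.039,"yaw":-0.97},{"dx":0.023,"dy":-0.039,"yaw":-0.97},{"dx":0.023,"dy":-0.039,"yaw":-0.97},{"dx":0.023,"dy":-0.039,"yaw":-0.97}]' 0.55 20
python3 -m crank '[{"dx":0.023,"dy":-0.039,"yaw":-0.97},{"dx":0.023,"dy":-0.039,"yaw":-0.97},{"dx":0.023,"dy":-0.039,"yaw":-0.97},{"dx":0.023,"dy":-0.039,"yaw":-0.97},{"dx":0.023,"dy":-0.039,"yaw":-0.97},{"dx":0.023,"dy":-0.039,"yaw":-0.97},{"dx":0.023,"dy":-0.039,"yaw":-0.97},{"yaw":0},{"yaw":0}]'
```

```text
validation failed for argument at $[0]...
validation failed for argument at $[0]...
```

```bash
python3 -m crank '[{"dx":0.023,"dy":-0.039,"dz":0,"yaw":-0.97},{"dx":0.023,"dy":-0.039,"dz":0,"yaw":-0.97},{"dx":0.023,"dy":-0.039,"dz":0,"yaw":-0.97},{"dx":0.023,"dy":-0.039,"dz":0,"yaw":-0.97},{"dx":0.023,"dy":-0.039,"dz":0,"yaw":-0.97},{"dx":0.023,"dy":-0.039,"dz":0,"yaw":-0.97},{"dx":0.023,"dy":-0.039,"dz":0,"yaw":-0.97},{"dx":0.023,"dy":-0.039,"dz":0,"yaw":-0.97},{"dx":0.023,"dy":-0.039,"dz":0,"yaw":-0.97},{"dx":0.023,"dy":-0.039,"dz":0,"yaw":-0.97}]' 0.55 20
```

```text
time_s: 1.35
ee_pos: [414.9, 213.5, 221.7]
ee_rot: [-180.0, 0.0, 107.7]
force: [1.1, 0.1, 0.1]
gripper_width: 49.9
gripper_force: 0.0
```

```bash
python3 -m crank '[{"dx":0.0232,"dy":-0.0395,"dz":0,"yaw":-0.97},{"dx":0.0232,"dy":-0.0395,"dz":0,"yaw":-0.97},{"dx":0.0232,"dy":-0.0395,"dz":0,"yaw":-0.97},{"dx":0.0232,"dy":-0.0395,"dz":0,"yaw":-0.97},{"dx":0.0232,"dy":-0.0395,"dz":0,"yaw":-0.97},{"dx":0.0232,"dy":-0.0395,"dz":0,"yaw":-0.97},{"dx":0.0232,"dy":-0.0395,"dz":0,"yaw":-0.97},{"dx":0,"dy":0,"dz":0,"yaw":0},{"dx":0,"dy":0,"dz":0,"yaw":0}]'
python3 - <<'E'
from h import *
c=eyes.calibration('wrist');im=eyes.grab_frame('wrist');cv2.imwrite('pics/w1.png',im[:,:,::-1])
print(np.round(c['camera_matrix'],1).tolist(),np.round(c['world_from_camera'],3).tolist())
K=np.array(c['camera_matrix']);T=np.array(c['world_from_camera']);z=np.load('stand.npz')
h=cv2.cvtColor(im,cv2.COLOR_RGB2HSV);m=cv2.inRange(h,(18,150,90),(38,255,255))
n,l,s,ce=cv2.connectedComponentsWithStats(m)
for i in range(1,n):
  if s[i,4]<40:continue
  q=(ce[i]-K[:2,2])/K[0,0];r=np.hypot(*q);d=T[:3,:3]@np.r_[q/r*np.sin(r),np.cos(r)]
  p=T[:3,3]+d*(88-T[2,3])/d[2];print(s[i],ce[i].round(1),p.round(1),(z['R'].T@(p[:2]-z['t'])).round(1))
E
```

```text
time_s: 2.48
ee_pos: [544.0, -6.2, 221.5]
ee_rot: [-179.9, -0.0, 73.9]
force: [-0.2, 0.5, -0.3]
gripper_width: 50.2
gripper_force: 0.0
[[297.3, 0.0, 257.4], [0.0, 297.3, 192.2], [0.0, 0.0, 1.0]] [[0.961, -0.264, -0.083, 567.334], [-0.277, -0.917, -0.286, 74.758], [-0.0, 0.297, -0.955, 384.95], [0.0, 0.0, 0.0, 1.0]]
[ 359   53   64   46 2159] [389.9  74.5] [710.1  71.3  88. ] [136.1  93.2]
[ 117  160   62   64 2009] [147.7 191.5] [426.4  20.   88. ] [-121.8  -35.9]
[255 170  12  27 318] [260.5 183.2] [547.5  -5.5  88. ] [  1.6 -26.3]
[163 263   9  42 181] [166.3 284.8] [399.  -98.8  88. ] [-114.6 -157.6]
[345 263   8  22  97] [348.6 273.3] [ 619.8 -144.3   88. ] [ 110.  -139.1]
[343 288  10  17  89] [347.7 297.3] [ 613.7 -181.5   88. ] [ 114.7 -176.6]
```

View pics/w1.png

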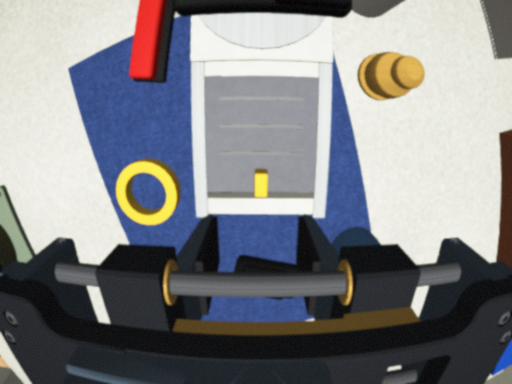

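The wrist view agrees: the tab is at (260,183), which puts it at about (547,−6) and the cover about 22 mm open. I'll descend and grip it.

```bash
python3 -m crank '[{"dx":0.003,"dy":0,"dz":-0.03,"yaw":0},{"dx":0,"dy":0,"dz":-0.03,"yaw":0},{"dx":0,"dy":0,"dz":-0.03,"yaw":0},{"dx":0,"dy":0,"dz":-0.03,"yaw":0},{"dx":0,"dy":0,"dz":-0.03,"yaw":0},{"dx":0,"dy":0,"dz":-0.03,"yaw":0},{"dx":0,"dy":0,"dz":0,"yaw":0},{"dx":0,"dy":0,"dz":0,"yaw":0}]'
python3 -m crank '[{"dx":0,"dy":0,"dz":0,"yaw":0},{"dx":0,"dy":0,"dz":0,"yaw":0},{"dx":0,"dy":0,"dz":0,"yaw":0},{"dx":0,"dy":0,"dz":0,"yaw":0},{"dx":0,"dy":0,"dz":0,"yaw":0},{"dx":0,"dy":0,"dz":0,"yaw":0}]' 0 20
```

```text
time_s: 3.52
ee_pos: [547.4, -5.9, 78.9]
ee_rot: [179.9, -0.0, 74.0]
force: [0.5, 1.2, 0.2]
gripper_width: 50.2
gripper_force: 0.0
time_s: 4.28
ee_pos: [547.2, -6.6, 78.1]
ee_rot: [180.0, -0.0, 73.9]
force: [-0.6, -0.3, 1.4]
gripper_width: 13.5
gripper_force: 20.0
```

```bash
python3 -m crank '[{"dx":0.0035,"dy":0.012,"dz":0,"yaw":0},{"dx":0.0035,"dy":0.012,"dz":0,"yaw":0},{"dx":0.0035,"dy":0.012,"dz":0,"yaw":0},{"dx":0.0035,"dy":0.012,"dz":0,"yaw":0},{"dx":0.0035,"dy":0.012,"dz":0,"yaw":0},{"dx":0.0035,"dy":0.012,"dz":0,"yaw":0},{"dx":0.0035,"dy":0.012,"dz":0,"yaw":0},{"dx":0.0035,"dy":0.012,"dz":0,"yaw":0},{"dx":0.0035,"dy":0.012,"dz":0,"yaw":0},{"dx":0,"dy":0,"dz":0,"yaw":0}]'
```

```text
time_s: 5.52
ee_pos: [573.1, 81.4, 78.1]
ee_rot: [179.9, -0.1, 73.9]
force: [3.7, 1.5, 1.7]
gripper_width: 13.9
gripper_force: 20.0
```

```bash
python3 -m crank '[{"dx":0.0014,"dy":0.0048,"dz":0,"yaw":0},{"dx":0.0014,"dy":0.0048,"dz":0,"yaw":0},{"dx":0,"dy":0,"dz":0,"yaw":0}]'
```

```text
time_s: 5.9
ee_pos: [575.0, 87.8, 78.1]
ee_rot: [179.9, -0.0, 73.9]
force: [3.3, -1.7, 2.4]
gripper_width: 13.7
gripper_force: 20.0
```

```bash
python3 -m crank '[{"dx":0.0008,"dy":0.0026,"dz":0,"yaw":0},{"dx":0.0008,"dy":0.0026,"dz":0,"yaw":0},{"dx":0,"dy":0,"dz":0,"yaw":0},{"dx":0,"dy":0,"dz":0,"yaw":0}]'
```

```text
time_s: 6.4
ee_pos: [575.6, 89.9, 78.1]
ee_rot: [180.0, 0.2, 73.9]
force: [3.7, -8.5, 3.5]
gripper_width: 14.0
gripper_force: 20.0
```

The stop is reached: an 8.5 N push, and the tab stopped following. Now I'll release, rise and look for the knob.

```bash
python3 -m crank '[{"dx":0,"dy":0,"dz":0,"yaw":0},{"dx":0,"dy":0,"dz":0,"yaw":0},{"dx":0,"dy":0,"dz":0,"yaw":0},{"dx":0,"dy":0,"dz":0.025,"yaw":0},{"dx":0,"dy":0,"dz":0.04,"yaw":0},{"dx":0,"dy":0,"dz":0.04,"yaw":0},{"dx":-0.0086,"dy":-0.029,"dz":0.03,"yaw":0},{"dx":-0.0086,"dy":-0.029,"dz":0.0,"yaw":0},{"dx":-0.0086,"dy":-0.029,"dz":0,"yaw":0},{"dx":0,"dy":0,"dz":0,"yaw":0}]' 0.6 20
cat > look.py <<'E'
from h import *
c=eyes.calibration('wrist');im=eyes.grab_frame('wrist');cv2.imwrite('pics/w2.png',im[:,:,::-1])
K=np.array(c['camera_matrix']);T=np.array(c['world_from_camera']);z=np.load('stand.npz')
def blobs(im,red):
    h=cv2.cvtColor(im,cv2.COLOR_RGB2HSV)
    m=cv2.inRange(h,(0,140,60),(8,255,255))|cv2.inRange(h,(172,140,60),(180,255,255)) if red else cv2.inRange(h,(18,150,90),(38,255,255))
    n,l,s,ce=cv2.connectedComponentsWithStats(m);return [(s[i],ce[i]) for i in range(1,n) if s[i,4]>25]
for red,H in((1,50),(0,86)):
  for s,ce in blobs(im,red):
    q=(ce-K[:2,2])/K[0,0];r=np.hypot(*q);d=T[:3,:3]@np.r_[q/r*np.sin(r),np.cos(r)]
    p=T[:3,3]+d*(H-T[2,3])/d[2];print('wrist',red,s,ce.round(1),p.round(1),(z['R'].T@(p[:2]-z['t'])).round(1))
  for n in('top','scene'):
    t=eyes.grab_frame(n);cv2.imwrite(f'pics/{n}2.png',t[:,:,::-1])
    for s,ce in blobs(t,red):
      p=plane(n,ce,H);u=z['R'].T@(p[:2]-z['t'])
      if abs(u[0])<70 and abs(u[1])<110:print(n,red,s,ce.round(1),p.round(1),u.round(1))
E
python3 look.py
```

```text
time_s: 7.65
ee_pos: [554.3, 21.4, 185.9]
ee_rot: [-179.9, 0.0, 73.8]
force: [0.2, 0.8, -0.5]
gripper_width: 54.6
gripper_force: 0.0
wrist 1 [ 115    0   43  104 3091] [134.9  51.3] [472.1 196.   50. ] [-127.4  145.8]
wrist 1 [247 171  24  25 442] [258.6 183. ] [555.7  22.1  50. ] [1.7 2.5]
scene 1 [264 199  11  15 104] [268.8 204.6] [559.9  23.4  50. ] [5.4 4.9]
wrist 0 [ 366   74   72   48 2710] [400.9  97.7] [710.6  75.4  86. ] [135.3  97.2]
wrist 0 [252 104  15  29 422] [259.  118.2] [575.2  88.5  86. ] [ 1.7 71.7]
wrist 0 [ 107  188   66   59 2033] [139.8 217. ] [433.5  31.5  86. ] [-118.2  -22.8]
wrist 0 [156 263   9  42 184] [159.5 284.4] [420.4 -49.1  86. ] [-108.1 -103.9]
wrist 0 [350 262  10  43 199] [355.1 284.1] [ 629.3 -109.4   86. ] [ 109.3 -103. ]
wrist 0 [207 323  12   9  35] [213.4 326.6] [ 458.3 -122.1   86. ] [ -51.2 -163.3]
wrist 0 [268 323  10  10  33] [272.  326.8] [ 525.1 -140.4   86. ] [  18. -162.]
wrist 0 [226 324  14   9  28] [231.9 327.4] [ 479.3 -128.6   86. ] [ -29.2 -163.6]
scene 0 [293 201  13   9  67] [298.6 205.2] [576.7  89.4  86. ] [ 2.9 73. ]
```

View pics/w2.png

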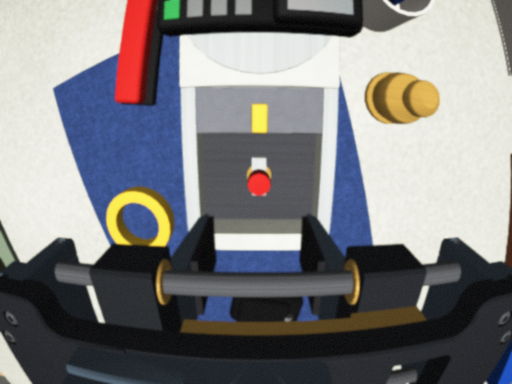

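The cover is open: the tab is at stand y ≈ 70 and the red knob shows at (259,183), which is about (555.6,22). I'll descend on the knob and grip it.

```bash
python3 -m crank '[{"dx":0.0016,"dy":0.0006,"dz":-0.03,"yaw":0},{"dx":0,"dy":0,"dz":-0.03,"yaw":0},{"dx":0,"dy":0,"dz":-0.03,"yaw":0},{"dx":0,"dy":0,"dz":-0.03,"yaw":0},{"dx":0,"dy":0,"dz":-0.03,"yaw":0},{"dx":0,"dy":0,"dz":-0.025,"yaw":0},{"dx":0,"dy":0,"dz":-0.017,"yaw":0},{"dx":0,"dy":0,"dz":0,"yaw":0},{"dx":0,"dy":0,"dz":0,"yaw":0}]'
```

```text
time_s: 9.02
ee_pos: [557.0, 22.8, 33.0]
ee_rot: [179.9, -0.0, 73.9]
force: [-0.0, 0.7, 0.4]
gripper_width: 55.0
gripper_force: 0.0
```

```bash
python3 -m crank '[{"dx":0,"dy":0,"dz":0,"yaw":0},{"dx":0,"dy":0,"dz":0,"yaw":0},{"dx":0,"dy":0,"dz":0,"yaw":0},{"dx":0,"dy":0,"dz":0,"yaw":0},{"dx":0,"dy":0,"dz":0,"yaw":0},{"dx":0,"dy":0,"dz":0,"yaw":0},{"dx":0,"dy":0,"dz":0,"yaw":0}]' 0 45
```

```text
time_s: 9.9
ee_pos: [555.9, 22.7, 32.5]
ee_rot: [-180.0, 0.0, 73.9]
force: [-4.2, 1.1, 5.8]
gripper_width: 22.8
gripper_force: 45.0
```

```bash
python3 -m crank '[{"dx":0,"dy":0,"dz":0.003,"yaw":0},{"dx":0,"dy":0,"dz":0.003,"yaw":0},{"dx":0,"dy":0,"dz":0.003,"yaw":0},{"dx":0,"dy":0,"dz":0.003,"yaw":0},{"dx":0,"dy":0,"dz":0.003,"yaw":0},{"dx":0,"dy":0,"dz":0.003,"yaw":0},{"dx":0,"dy":0,"dz":0,"yaw":0},{"dx":0,"dy":0,"dz":0,"yaw":0}]'
```

```text
time_s: 10.9
ee_pos: [555.8, 22.7, 46.5]
ee_rot: [-179.9, 0.0, 73.9]
force: [-1.6, 1.9, -10.6]
gripper_width: 23.2
gripper_force: 45.0
```

```bash
python3 -m crank '[{"dx":0,"dy":0,"dz":0.002,"yaw":0},{"dx":0,"dy":0,"dz":0.002,"yaw":0},{"dx":0,"dy":0,"dz":0,"yaw":0},{"dx":0,"dy":0,"dz":0,"yaw":0},{"dx":0,"dy":0,"dz":0,"yaw":0}]'
```

```text
time_s: 11.52
ee_pos: [555.8, 22.7, 48.8]
ee_rot: [-179.9, 0.0, 73.9]
force: [2.3, 3.3, -26.1]
gripper_width: 23.0
gripper_force: 45.0
```

The force jumped to 26 N, so the pin is at its stop. I'll raise the grip to 60 N and check it stays steady, with a picture.

```bash
python3 -m crank '[{"dx":0,"dy":0,"dz":-0.0005,"yaw":0},{"dx":0,"dy":0,"dz":0,"yaw":0},{"dx":0,"dy":0,"dz":0,"yaw":0},{"dx":0,"dy":0,"dz":0,"yaw":0},{"dx":0,"dy":0,"dz":0,"yaw":0},{"dx":0,"dy":0,"dz":0,"yaw":0},{"dx":0,"dy":0,"dz":0,"yaw":0},{"dx":0,"dy":0,"dz":0,"yaw":0}]' 0 60
python3 - <<'E'
from h import *
im=eyes.grab_frame('scene')[:,:,::-1];cv2.imwrite('pics/s3.png',cv2.resize(im[110:310,140:410],None,fx=2.8,fy=2.8))
E
```

```text
time_s: 12.52
ee_pos: [555.9, 22.7, 48.8]
ee_rot: [-179.9, 0.0, 73.9]
force: [1.4, 3.2, -26.4]
gripper_width: 22.6
gripper_force: 60.0
```

View pics/s3.png

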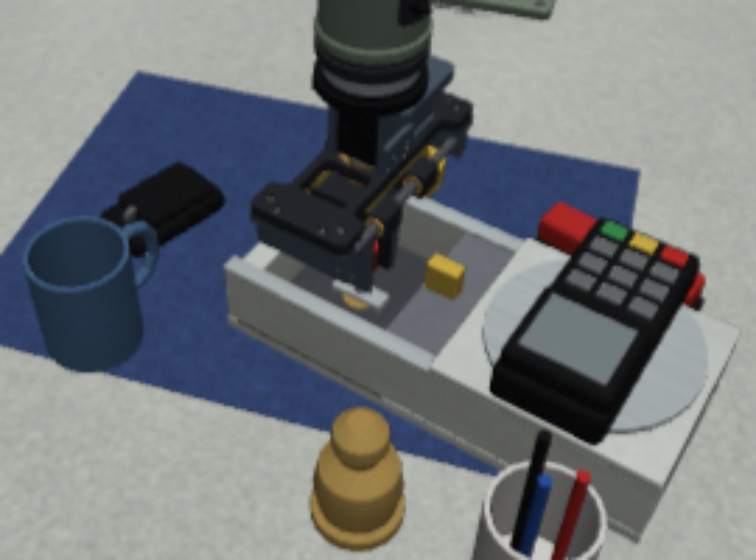

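The knob, red at (375,255), is held raised between the fingers. The cover is open with its tab at (445,275), and the loose objects haven't moved. The force is steady, so I'm handing in.

```bash
python3 -c "
from workcell import ticket
print(ticket.job_done())"
```

```text
the job is handed in; nothing more can be done
None
```

I slid the cover open to its stop and pulled the pin up to its stop. I handed the job in with the gripper still holding it at a steady 60 N; no verdict came back. In the last picture the loose things looked unmoved.

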